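# Open the louvred filter cover of the proofing fan box

### The job

Two small white boxes are fixed to the bun-shop table. On the one with the slotted (louvred) cover, squeeze the release tab in against the handle tongue of the cover, swing the cover up out of its frame until it stands about 60 degrees open, and let go, so that it stays open for a filter check. Leave the box with the plain, unslotted cover shut.

Things in the scene. Friction and masses are not known exactly. Their poses are not given: they have to be found in the camera images.
- vent_grip (a point): Centre of the handle on the free end of the louvred cover: a fixed tongue plus, on its +y side, the release tab. 68 mm above the table, 32 mm out past the box's end wall; handle 16 mm high, ends 18 mm farther, free air below. Axes turn with the cover: x from hinge to handle end, y along the hinge, z out of its top. Hinge line 168 mm behind (-x), same z. Shut: z up, x roughly away from robot.
- vent_cover (a joint): Angle of the louvred cover (black slots), rad: 0 shut, to 1.5; opening lifts the handle end. It lies in the top of a white fixed box 140 (x) x 110 (y) x 72 mm high. Stiff hinge (about 2.5 N at the handle) stays at any angle; the catch holds it shut while the tab is out. Plate ends 40 mm behind vent_grip; the box's catch post stands 24 to 32 mm behind it, y +18 to +30 mm, as high as the handle.
- vent_tab (a joint): Travel of the louvred cover's release tab, m: 0 out (latched), 0.008 fully in towards the tongue (-y); catch free from 0.005. Ribbed paddle 38 mm long, 6 mm thick. Outer faces from vent_grip: tongue y = -15 mm, tab y = +23 mm out, +15 mm in (grasp 38, then 30 mm). A spring of 3 to 5.5 N returns it when let go, so keep it squeezed while the cover starts to rise.
- plain_cover (a joint): Angle, rad, of the cover of the other white box, alike in size, handle and latch, but its cover is plain without slots. Beside the louvred box, to its left or right. 0 = shut; it must stay shut.
Mind the look-alikes: they are no part of the job. What is shaped like the part that bears vent_grip but pink is not meant.

How it is judged:
On the way:
1. the release tab of the louvred cover is squeezed in while the cover is still shut (value of joint vent_tab above 0.0045 m and value of joint vent_cover below 0.15 rad), for 0.05 s.
At the end, for the whole second after the job is handed in: The louvred cover stands open by more than 0.75 rad (43 degrees) and still, its tab let go (travel under 2 mm), and the plain cover is shut (under 0.1 rad) (value of joint vent_cover above 0.75 rad and velocity of joint vent_cover between -0.05 and 0.05 rad/s and value of joint vent_tab below 0.002 m and value of joint plain_cover below 0.1 rad); the robot touches nothing.
It fails at once if the cover of the plain box is opened (value of joint plain_cover above 0.15 rad).
It also fails if it takes over 35 s, if anything falls off the work surface, if the arm or the gripper's body presses on something with over 40 N, if the wrist force passes 120 N, or if a joint passes its speed limit or range.

### The arm

A 6-joint arm with a two-finger parallel gripper is mounted at the origin on the work surface. World frame = base frame: x ahead of the robot, y to its left, z up, the work surface at z = 0. Lengths are in m, angles in rad, forces in N, time in s.
With the tool pointing down it reaches from about 0.325 to 0.85 m from the base axis. Payload 4.4 kg.
Tool frame: the origin (TCP) lies midway between the tips of the shut fingers; the grasp point (between the pads) lies 19 mm behind it; z points along the fingers, y is the line along which they close (so a half turn about z gives the same grasp; the last joint's range is limited). The gripper opens to 94 mm and grips with 3 to 60 N. Pads are 16 mm wide; open, the fingers measure 119 mm over their backs; the gripper's body (75 mm by 177 mm) begins 78 mm behind the grasp point.
Start: joints at [-1.254, 0.207, 1.542, -0, 1.393, -0.15], TCP at [0.259, -0.513, 0.205] pointing down, gripper open.
Joint ranges: [-2.73, 2.73], [-0.86, 2.22], [0.23, 2.46], [-1.11, 4.25], [0.08, 2.63], [-2.82, 2.82]. Speed limits (rad/s): [2.79, 2.79, 3.14, 3.14, 3.14, 3.14].

### API

Orientations are given as a rotation vector (axis times angle).
In Python, from station import manip gives the robot as it stands.
- The arm moves only by the tool servo_tool, never from a script. Its argument "steps" is a list of rows, each an object of numbers: "x", "y", "z": the shift along the world's x, y, z in m; "rx", "ry", "rz": the turn, a rotation vector about the world's x, y, z in degrees; "fingers": the gripper's target within -1 to 1 (shut at 1, half-way at 0, fully open at -1). A call has 1 to 12 rows; each row shifts and turns the commanded pose from where the row before left it; what a row does not reach is not made up. A row lasts 1/12 s, in which the tool goes at most 41.7 mm and 7.16 degrees, less where a joint would pass 70% of its speed; a pose out of reach is approached as far as the arm can. A call with a gripper value outside its range is refused whole. The fingers move at their own pace and stop on an object; the grip force is fixed at half the most. Time passes only in rows, so rows that do not move let the fingers close. It gives the time, the measured TCP pose, the force, the opening and the grip force at its end, in the units of the state.
- manip.get_obs(): the state, without advancing time (a new reading comes with each control period).
- manip.grab_frame(name): name is "scene" or "top" or "wrist"; returns the picture (384x512x3 uint8, red, green, blue); there is no depth.
- manip.camera_model(name): a dict with "intrinsics" (3x3 intrinsics, pixels), "T" (4x4, takes a point from camera to world coordinates). Camera axes: x right, y down, z forward; pixel columns grow to the right and rows downward; lengths in m; the calibration is good to about 2 mm. A picture is of the moment at which its call begins: read the wrist's pose just before it. camera_model takes no time and is no camera call; for the wrist camera it gives the pose at the moment of the call.
- manip.sign_off(): hands the job in; it is judged then, once.
Trained networks look in the newest picture that a camera, given by its name, has taken for a name from the list of things; names that differ only in an ending like _2 or _b are one class to them, and where a whole thing is asked for, a point or a joint stands for the part that bears it (a point fixed in the world has none). Each returns a list of dicts, best first, with "conf" (0 to 1); they miss things now and then, are a little off and sometimes report something else, mostly with a low value. They report only what shows in the picture. A call takes as long as a camera call. They do not tell look-alikes from the thing itself.
- manip.boxes_of(camera, label): "rect" ([left, top, right, bottom] in pixels, round what is visible of it).
- manip.tip_of(camera, label): "xy" ([column, row] in pixels: a listed point, or the origin of a listed thing).
The state is a dict: "time_s": time; "qpos": joint angles; "dq": joint speeds; "effort": joint torques, N m; "eef_pos": TCP position; "orientation": TCP orientation; "ft_force": force on the tool from outside, world axes, zero at the start; "wrist_torque": the same for the moment, N m; "width": opening from 0.0 (shut) to 1.0 (fully open); "grasp_force": force on a finger pad.
Only numpy, scipy, OpenCV 4.12 (cv2) and the standard library are available. Lean on these libraries where they do the work, as an engineer would, in place of code of your own. Each camera call takes 0.05 s, during which the arm holds its last target. There are 200 camera calls.

## Working session

There is one attempt and no reset: what is moved stays moved. The work goes in short steps, Python scripts to look and compute and a tool call to move; the robot and the scene stay as the last step left them, time stands still between calls to the robot, and variables do not carry over. Pictures are saved under pics/ and viewed, at most 10 in all, crops included, and the job is handed in when it is done.

Besides the shell and the picture viewer there is one more tool, called by a JSON object that holds its "op" and its "data". servo_tool: Moves the arm, as the interface text tells. Its arguments: {"type":"object","properties":{"steps":{"type":"array","items":{"type":"object","properties":{"x":{"type":"number"},"y":{"type":"number"},"z":{"type":"number"},"rx":{"type":"number"},"ry":{"type":"number"},"rz":{"type":"number"},"fingers":{"type":"number"}}}}},"required":["steps"]}

```bash
mkdir -p pics; cat > h.py <<'E'
import numpy as np, cv2
from station import manip
def ray(cam,uv,z):
    m=manip.camera_model(cam);K=np.array(m["intrinsics"]);T=np.array(m["T"])
    d=T[:3,:3]@np.linalg.inv(K)@np.array([uv[0],uv[1],1.]);o=T[:3,3]
    return o+d*(z-o[2])/d[2]
def snap(cam,name):
    im=manip.grab_frame(cam);cv2.imwrite(f"pics/{name}.png",im[:,:,::-1]);return im
E
python3 - <<'E'
from h import *
a=snap("top","t0");b=snap("scene","s0")
cv2.imwrite("pics/both.png",cv2.resize(np.hstack([a,b])[:,:,::-1],(800,300)))
for c in("top","scene"):
    for l in("vent_grip","plain_cover","vent_tab"):
        print(c,l,[(np.round(d["xy"],1),round(d["conf"],2),ray(c,d["xy"],.068).round(3)) for d in manip.tip_of(c,l)])
    print([(np.round(d["rect"]),round(d["conf"],2)) for d in manip.boxes_of(c,"vent_cover")])
E
```

```text
top vent_grip [(array([349.4, 109.3]), 0.95, array([ 0.624, -0.183,  0.068])), (array([362.2, 243. ]), 0.94, array([ 0.362, -0.201,  0.068]))]Traceback (most recent call last):
  File "<stdin>", line 6, in <module>
ValueError: it knows: vent_grip
```

View pics/t0.png

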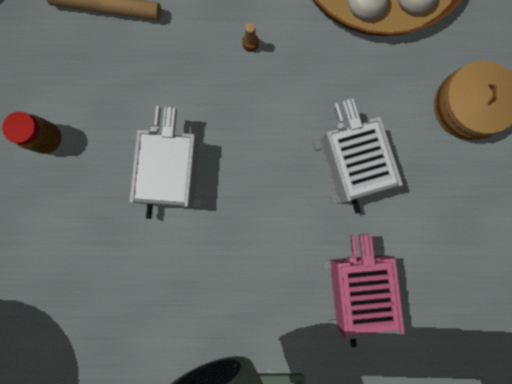

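View pics/s0.png

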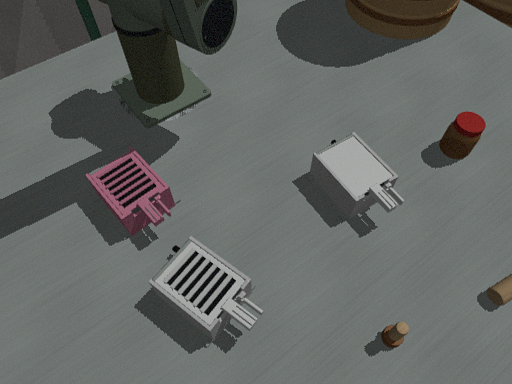

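```bash
python3 - <<'E'
from h import *
from scipy.spatial.transform import Rotation as R
im=cv2.imread("pics/t0.png");c=im[85:225,305:415];cv2.imwrite("pics/c0.png",cv2.resize(c,None,fx=4,fy=4,interpolation=cv2.INTER_CUBIC))
# slots: dark components inside white cover
g=im[:,:,1].astype(int)
m=np.zeros(g.shape,np.uint8);m[120:200,325:400]=(g[120:200,325:400]<45)
n,L,S,_=cv2.connectedComponentsWithStats(m)
for i in range(1,n):
    if S[i,4]>40:
        p=np.argwhere(L==i)[:,::-1].astype(np.float32);r=cv2.minAreaRect(p);b=cv2.boxPoints(r)
        w=np.array([ray("top",q,.072)[:2] for q in b]);e=w-np.roll(w,1,0);e=e[np.argmax((e**2).sum(1))]
        print(S[i],r,"slot dir deg from y",np.degrees(np.arctan(-e[0]/e[1])))
t=manip.tip_of("scene","vent_grip")
print([(np.round(d["xy"],1),round(d["conf"],2),ray("scene",d["xy"],.068).round(3)) for d in t])
o=manip.get_obs();print(o["eef_pos"],o["orientation"],R.from_rotvec(o["orientation"]).as_matrix().round(3),o["time_s"],o["width"])
E
```

```text
[340 131  34  11  62] ((356.4056396484375, 135.66983032226562), (1.7856873273849487, 34.47749328613281), 74.05460357666016) slot dir deg from y 16.03914883030932
[342 139  35  11  58] ((359.0188903808594, 144.06602478027344), (1.510966181755066, 35.43902587890625), 74.05460357666016) slot dir deg from y 15.990240983071224
[345 147  34  11  58] ((361.6114501953125, 152.37899780273438), (1.6365646123886108, 34.4807243347168), 73.61045837402344) slot dir deg from y 16.384719955143527
[348 155  34  12  58] ((364.5335693359375, 160.61520385742188), (1.6399999856948853, 34.7599983215332), 73.73979187011719) slot dir deg from y 16.20813732809795
[350 164  35  11  61] ((367.01116943359375, 169.03839111328125), (1.6799997091293335, 35.43999481201172), 73.73979187011719) slot dir deg from y 16.160167982591265
[353 172  35  12  64] ((369.9622497558594, 177.367919921875), (1.78568696975708, 35.71373748779297), 74.05460357666016) slot dir deg from y 15.801192368679953
[(array([154.7, 208.5]), 0.63, array([ 0.347, -0.199,  0.068]))]
[ 0.25860526 -0.51299797  0.20472837] [-3.05502465e+00 -7.26291422e-01  2.04778548e-04] [[ 0.893  0.45  -0.   ]
 [ 0.45  -0.893  0.001]
 [ 0.    -0.001 -1.   ]] 0.2 0.9984432634206117
```

View pics/c0.png

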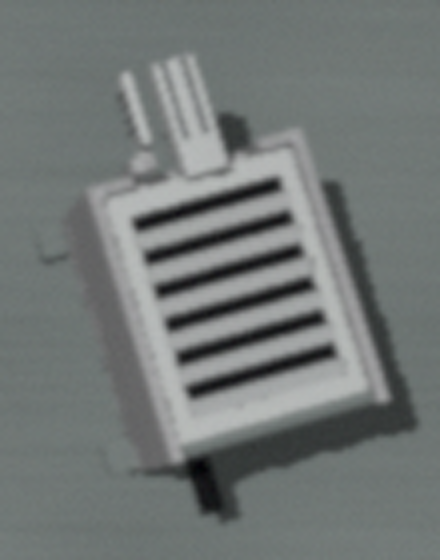

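{"op": "servo_tool", "data": {"steps": [{"x": 0.0305, "y": 0.0275, "rz": -0.88}, {"x": 0.0305, "y": 0.0275, "rz": -0.88}, {"x": 0.0305, "y": 0.0275, "rz": -0.88}, {"x": 0.0305, "y": 0.0275, "rz": -0.88}, {"x": 0.0305, "y": 0.0275, "rz": -0.88}, {"x": 0.0305, "y": 0.0275, "rz": -0.88}, {"x": 0.0305, "y": 0.0275, "rz": -0.88}, {"x": 0.0305, "y": 0.0275, "rz": -0.88}, {"x": 0.0305, "y": 0.0275, "rz": -0.88}, {"x": 0.0305, "y": 0.0275, "rz": -0.88}, {"x": 0.0305, "y": 0.0275, "rz": -0.88}, {"x": 0.0305, "y": 0.0275, "rz": -0.88}]}}

```text
invalid input
```

{"op": "servo_tool", "data": {"steps": [{"z": -0.02}, {"z": 0}]}}

```text
invalid input
```

```bash
cat > look.py <<'E'
from h import *
import sys
from scipy.spatial.transform import Rotation as R
o=manip.get_obs();M=R.from_rotvec(o["orientation"]).as_matrix()
a=np.radians(16.1);X=np.array([np.cos(a),np.sin(a)]);Y=np.array([-X[1],X[0]])
snap("wrist",sys.argv[1])
print("tcp",o["eef_pos"].round(4),"yaw",np.degrees(np.arctan2(M[1,0],M[0,0])).round(2),"zdir",M[:,2].round(3))
for d in manip.tip_of("wrist","vent_grip"):
    p=ray("wrist",d["xy"],.068);e=p[:2]-o["eef_pos"][:2]
    print(np.round(d["xy"],1),round(d["conf"],2),p.round(4),"d world",e.round(4),"d cover xy",(e@X).round(4),(e@Y).round(4))
E
python3 look.py w0
```

```text
tcp [ 0.2586 -0.513   0.2047] yaw 26.75 zdir [-0.     0.001 -1.   ]
```

View pics/w0.png

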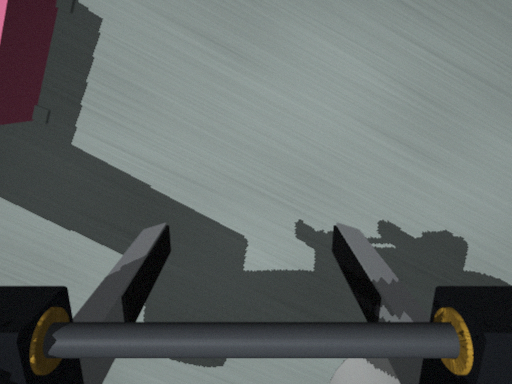

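The move was refused and the arm is still at its start pose. The wrist picture shows only the pink box at the left edge (0-60, 0-120) and the fingers at columns 150 and 355. I'll retry with complete rows.

{"op": "servo_tool", "data": {"steps": [{"x": 0.0305, "y": 0.0275, "z": 0.0, "rx": 0.0, "ry": 0.0, "rz": -0.88, "fingers": -1.0}, {"x": 0.0305, "y": 0.0275, "z": 0.0, "rx": 0.0, "ry": 0.0, "rz": -0.88, "fingers": -1.0}]}}

```text
time_s: 0.47
eef_pos: [0.3191, -0.4592, 0.2053]
orientation: [3.069, 0.671, 0.0]
ft_force: [0.6, -0.1, -1.7]
width: 0.998
grasp_force: 0.0
```

{"op": "servo_tool", "data": {"steps": [{"x": 0.0305, "y": 0.0275, "z": 0, "rx": 0, "ry": 0, "rz": -0.88, "fingers": -1}, {"x": 0.0305, "y": 0.0275, "z": 0, "rx": 0, "ry": 0, "rz": -0.88, "fingers": -1}, {"x": 0.0305, "y": 0.0275, "z": 0, "rx": 0, "ry": 0, "rz": -0.88, "fingers": -1}, {"x": 0.0305, "y": 0.0275, "z": 0, "rx": 0, "ry": 0, "rz": -0.88, "fingers": -1}, {"x": 0.0305, "y": 0.0275, "z": 0, "rx": 0, "ry": 0, "rz": -0.88, "fingers": -1}, {"x": 0.0305, "y": 0.0275, "z": 0, "rx": 0, "ry": 0, "rz": -0.88, "fingers": -1}, {"x": 0.0305, "y": 0.0275, "z": 0, "rx": 0, "ry": 0, "rz": -0.88, "fingers": -1}, {"x": 0.0305, "y": 0.0275, "z": 0, "rx": 0, "ry": 0, "rz": -0.88, "fingers": -1}, {"x": 0.0305, "y": 0.0275, "z": 0, "rx": 0, "ry": 0, "rz": -0.88, "fingers": -1}, {"x": 0.0305, "y": 0.0275, "z": -0.01, "rx": 0, "ry": 0, "rz": -0.88, "fingers": -1}, {"x": 0, "y": 0, "z": -0.01, "rx": 0, "ry": 0, "rz": 0, "fingers": -1}, {"x": 0, "y": 0, "z": 0, "rx": 0, "ry": 0, "rz": 0, "fingers": -1}]}}

```text
time_s: 1.47
eef_pos: [0.6239, -0.1812, 0.1824]
orientation: [-3.107, -0.448, 0.007]
ft_force: [-0.9, 0.5, -0.9]
width: 1.002
grasp_force: 0.0
```

```bash
python3 look.py w1
```

```text
tcp [ 0.6239 -0.1812  0.1824] yaw 16.42 zdir [-0.005  0.002 -1.   ]
[246.7 182.6] 0.9 [ 0.6241 -0.1801  0.068 ] d world [0.0002 0.0011] d cover xy 0.0006 0.001
```

View pics/w1.png

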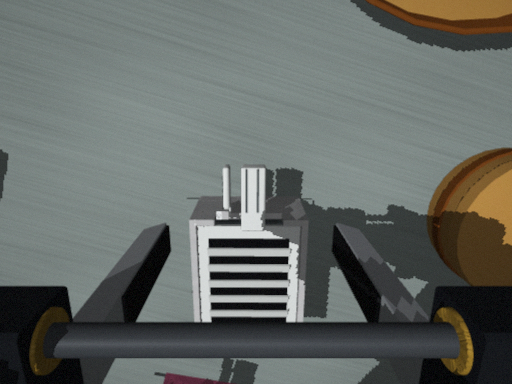

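The wrist view shows the handle centred between the fingers: tab at columns 223-230, tongue at 241-266, rows 166-225. I'll check the edges numerically before descending.

```bash
python3 - <<'E'
from h import *
o=manip.get_obs();a=np.radians(16.1);X=np.array([np.cos(a),np.sin(a)]);Y=np.array([-X[1],X[0]])
g=cv2.imread("pics/w1.png")[:,:,1].astype(int)
for r in(172,180,188): print(r,g[r,216:272:1].tolist())
for uv in[(223,185),(230.5,185),(241,185),(266,185),(254,166),(227,166),(241,225)]:
    e=ray("wrist",uv,.076)[:2]-o["eef_pos"][:2];print(uv,(e@X*1e3).round(1),(e@Y*1e3).round(1))
E
```

```text
172 [137, 134, 139, 135, 143, 141, 167, 211, 226, 224, 212, 189, 138, 89, 111, 139, 136, 139, 137, 140, 139, 141, 137, 139, 140, 199, 223, 221, 221, 165, 86, 157, 207, 221, 220, 219, 221, 218, 217, 218, 185, 116, 110, 187, 216, 218, 218, 216, 187, 118, 68, 57, 62, 57, 56, 55]
180 [137, 140, 136, 138, 137, 136, 145, 201, 225, 222, 215, 190, 146, 94, 107, 128, 130, 131, 131, 135, 134, 135, 134, 133, 134, 201, 224, 220, 224, 161, 87, 157, 208, 222, 220, 219, 219, 218, 218, 219, 188, 123, 106, 190, 217, 216, 217, 213, 184, 108, 63, 64, 64, 62, 66, 64]
188 [135, 138, 138, 138, 138, 139, 133, 191, 227, 224, 214, 193, 154, 102, 104, 131, 142, 140, 139, 137, 135, 137, 138, 135, 129, 198, 225, 220, 221, 165, 88, 156, 209, 219, 219, 219, 219, 222, 219, 218, 185, 121, 108, 187, 214, 217, 217, 210, 174, 103, 61, 61, 58, 58, 61, 60]
(223, 185) 1.8 24.4
(230.5, 185) 1.8 17.7
(241, 185) 1.8 8.4
(266, 185) 1.9 -13.7
(254, 166) 19.1 -3.0
(227, 166) 19.0 20.6
(241, 225) -36.4 8.6
```

{"op": "servo_tool", "data": {"steps": [{"x": 0.001, "y": 0.001, "z": -0.02, "rx": 0, "ry": 0, "rz": 0, "fingers": -1}, {"x": 0, "y": 0, "z": -0.03, "rx": 0, "ry": 0, "rz": 0, "fingers": -1}, {"x": 0, "y": 0, "z": -0.03, "rx": 0, "ry": 0, "rz": 0, "fingers": -1}, {"x": 0, "y": 0, "z": -0.03, "rx": 0, "ry": 0, "rz": 0, "fingers": -1}, {"x": 0, "y": 0, "z": -0.02, "rx": 0, "ry": 0, "rz": 0, "fingers": -0.5}, {"x": 0, "y": 0, "z": -0.004, "rx": 0, "ry": 0, "rz": 0, "fingers": -0.1}, {"x": 0, "y": 0, "z": 0, "rx": 0, "ry": 0, "rz": 0, "fingers": -0.1}, {"x": 0, "y": 0, "z": 0, "rx": 0, "ry": 0, "rz": 0, "fingers": -0.1}]}}

```text
time_s: 2.23
eef_pos: [0.6259, -0.1845, 0.0533]
orientation: [3.109, 0.44, 0.003]
ft_force: [1.0, -0.1, 0.9]
width: 0.751
grasp_force: 0.0
```

{"op": "servo_tool", "data": {"steps": [{"x": 0, "y": 0, "z": 0, "rx": 0, "ry": 0, "rz": 0, "fingers": 1}, {"x": 0, "y": 0, "z": 0, "rx": 0, "ry": 0, "rz": 0, "fingers": 1}, {"x": 0, "y": 0, "z": 0, "rx": 0, "ry": 0, "rz": 0, "fingers": 1}, {"x": 0, "y": 0, "z": 0, "rx": 0, "ry": 0, "rz": 0, "fingers": 1}, {"x": 0, "y": 0, "z": 0, "rx": 0, "ry": 0, "rz": 0, "fingers": 1}, {"x": 0, "y": 0, "z": 0, "rx": 0, "ry": 0, "rz": 0, "fingers": 1}]}}

```text
time_s: 2.73
eef_pos: [0.6256, -0.1801, 0.0524]
orientation: [-3.106, -0.441, -0.001]
ft_force: [-1.2, 13.4, 5.8]
width: 0.326
grasp_force: 6.5
```

{"op": "servo_tool", "data": {"steps": [{"x": 0, "y": 0, "z": 0, "rx": 0, "ry": 0, "rz": 0, "fingers": 1}, {"x": 0, "y": 0, "z": 0, "rx": 0, "ry": 0, "rz": 0, "fingers": 1}, {"x": 0, "y": 0, "z": 0, "rx": 0, "ry": 0, "rz": 0, "fingers": 1}, {"x": 0, "y": 0, "z": 0, "rx": 0, "ry": 0, "rz": 0, "fingers": 1}]}}

```text
time_s: 3.07
eef_pos: [0.6256, -0.1799, 0.0522]
orientation: [-3.106, -0.441, -0.001]
ft_force: [-1.3, 8.5, 5.4]
width: 0.286
grasp_force: 30.1
```

```bash
python3 - <<'E'
from h import *
a=np.radians(16.2);r=.168
# rotation about hinge axis Y (opening: x->z) ; TCP relative to hinge at shut: (r, -d)
for d in(.0156,):
  pp=None
  for k in range(0,13):
    t=np.radians(5*k);x=r*np.cos(t)+d*np.sin(t);z=r*np.sin(t)-d*np.cos(t)
    if pp: s=x-pp[0];print(5*k,round(s*np.cos(a),4),round(s*np.sin(a),4),round(z-pp[1],4))
    pp=(x,z)
print("rot per 5deg: rx,ry",5*np.sin(a),-5*np.cos(a))
print(manip.get_obs()["eef_pos"],manip.get_obs()["grasp_force"],manip.get_obs()["ft_force"])
E
```

```text
5 0.0007 0.0002 0.0147
10 -0.0005 -0.0002 0.0147
15 -0.0018 -0.0005 0.0146
20 -0.003 -0.0009 0.0144
25 -0.0042 -0.0012 0.0141
30 -0.0053 -0.0016 0.0136
35 -0.0065 -0.0019 0.0131
40 -0.0075 -0.0022 0.0125
45 -0.0085 -0.0025 0.0117
50 -0.0095 -0.0028 0.0109
55 -0.0104 -0.003 0.01
60 -0.0112 -0.0032 0.009
rot per 5deg: rx,ry 1.3949555301961465 -4.801468428384715
[ 0.62560479 -0.17985882  0.05220144] 30.064039528369904 [-1.34220048  8.47613555  5.43533527]
```

{"op": "servo_tool", "data": {"steps": [{"x": 0.0004, "y": 0.0001, "z": 0.0073, "rx": 0.7, "ry": -2.4, "rz": 0, "fingers": 1}, {"x": 0.0003, "y": 0.0001, "z": 0.0074, "rx": 0.7, "ry": -2.4, "rz": 0, "fingers": 1}, {"x": -0.0002, "y": 0, "z": 0.0073, "rx": 0.7, "ry": -2.4, "rz": 0, "fingers": 1}, {"x": -0.0003, "y": -0.0002, "z": 0.0074, "rx": 0.7, "ry": -2.4, "rz": 0, "fingers": 1}, {"x": -0.0008, "y": -0.0002, "z": 0.0073, "rx": 0.7, "ry": -2.4, "rz": 0, "fingers": 1}, {"x": -0.001, "y": -0.0003, "z": 0.0073, "rx": 0.7, "ry": -2.4, "rz": 0, "fingers": 1}]}}

```text
time_s: 3.57
eef_pos: [0.6243, -0.1802, 0.0959]
orientation: [-3.042, -0.432, -0.406]
ft_force: [3.2, 8.4, 1.1]
width: 0.285
grasp_force: 30.1
```

```bash
python3 - <<'E'
from h import *
a=snap("scene","s1")
cv2.imwrite("pics/s1c.png",cv2.resize(a[180:384,80:340,::-1],None,fx=2.5,fy=2.5))
E
```

```text
(no output)
```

View pics/s1c.png

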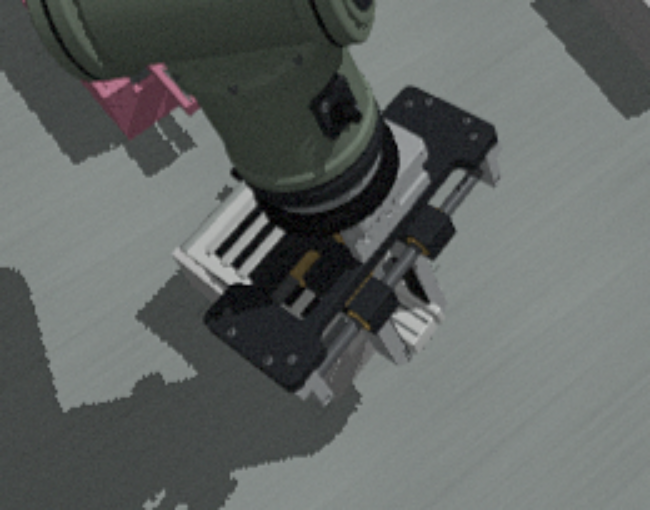

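The handle is still held between the fingers at crop (415, 330), and the cover is tilting up with it. Forces are low, so I'll carry on.

{"op": "servo_tool", "data": {"steps": [{"x": -0.0015, "y": -0.0004, "z": 0.0072, "rx": 0.7, "ry": -2.4, "rz": 0, "fingers": 1}, {"x": -0.0015, "y": -0.0005, "z": 0.0072, "rx": 0.7, "ry": -2.4, "rz": 0, "fingers": 1}, {"x": -0.002, "y": -0.0006, "z": 0.007, "rx": 0.7, "ry": -2.4, "rz": 0, "fingers": 1}, {"x": -0.0022, "y": -0.0006, "z": 0.0071, "rx": 0.7, "ry": -2.4, "rz": 0, "fingers": 1}, {"x": -0.0026, "y": -0.0008, "z": 0.0068, "rx": 0.7, "ry": -2.4, "rz": 0, "fingers": 1}, {"x": -0.0027, "y": -0.0008, "z": 0.0068, "rx": 0.7, "ry": -2.4, "rz": 0, "fingers": 1}, {"x": -0.0032, "y": -0.0009, "z": 0.0066, "rx": 0.7, "ry": -2.4, "rz": 0, "fingers": 1}, {"x": -0.0033, "y": -0.001, "z": 0.0065, "rx": 0.7, "ry": -2.4, "rz": 0, "fingers": 1}, {"x": -0.0037, "y": -0.0011, "z": 0.0063, "rx": 0.7, "ry": -2.4, "rz": 0, "fingers": 1}, {"x": -0.0038, "y": -0.0011, "z": 0.0062, "rx": 0.7, "ry": -2.4, "rz": 0, "fingers": 1}]}}

```text
time_s: 4.45
eef_pos: [0.5977, -0.1879, 0.1648]
orientation: [-2.827, -0.406, -1.036]
ft_force: [3.5, 8.7, 4.1]
width: 0.287
grasp_force: 30.1
```

{"op": "servo_tool", "data": {"steps": [{"x": -0.0042, "y": -0.0012, "z": 0.0059, "rx": 0.7, "ry": -2.4, "rz": 0, "fingers": 1}, {"x": -0.0043, "y": -0.0013, "z": 0.0058, "rx": 0.7, "ry": -2.4, "rz": 0, "fingers": 1}, {"x": -0.0047, "y": -0.0014, "z": 0.0055, "rx": 0.7, "ry": -2.4, "rz": 0, "fingers": 1}, {"x": -0.0048, "y": -0.0014, "z": 0.0054, "rx": 0.7, "ry": -2.4, "rz": 0, "fingers": 1}, {"x": -0.0052, "y": -0.0015, "z": 0.005, "rx": 0.7, "ry": -2.4, "rz": 0, "fingers": 1}, {"x": -0.0052, "y": -0.0015, "z": 0.005, "rx": 0.7, "ry": -2.4, "rz": 0, "fingers": 1}, {"x": -0.0056, "y": -0.0016, "z": 0.0045, "rx": 0.7, "ry": -2.4, "rz": 0, "fingers": 1}, {"x": -0.0056, "y": -0.0016, "z": 0.0045, "rx": 0.7, "ry": -2.4, "rz": 0, "fingers": 1}, {"x": 0, "y": 0, "z": 0, "rx": 0, "ry": 0, "rz": 0, "fingers": 1}, {"x": 0, "y": 0, "z": 0, "rx": 0, "ry": 0, "rz": 0, "fingers": 1}, {"x": 0, "y": 0, "z": 0, "rx": 0, "ry": 0, "rz": 0, "fingers": 1}]}}

```text
time_s: 5.37
eef_pos: [0.558, -0.1994, 0.2071]
orientation: [-2.568, -0.372, -1.491]
ft_force: [-0.0, 8.2, 8.3]
width: 0.281
grasp_force: 30.1
```

{"op": "servo_tool", "data": {"steps": [{"x": 0, "y": 0, "z": 0, "rx": 0, "ry": 0, "rz": 0, "fingers": 0.2}, {"x": 0, "y": 0, "z": 0, "rx": 0, "ry": 0, "rz": 0, "fingers": -0.2}, {"x": 0, "y": 0, "z": 0, "rx": 0, "ry": 0, "rz": 0, "fingers": -0.7}, {"x": 0, "y": 0, "z": 0, "rx": 0, "ry": 0, "rz": 0, "fingers": -0.7}, {"x": 0, "y": 0, "z": 0, "rx": 0, "ry": 0, "rz": 0, "fingers": -0.7}, {"x": 0, "y": 0, "z": 0, "rx": 0, "ry": 0, "rz": 0, "fingers": -0.7}]}}

```text
time_s: 5.87
eef_pos: [0.5575, -0.2039, 0.2045]
orientation: [-2.582, -0.366, -1.488]
ft_force: [0.6, 1.0, -0.8]
width: 0.671
grasp_force: 0.0
```

```bash
python3 - <<'E'
from h import *
from scipy.spatial.transform import Rotation as R
o=manip.get_obs();print(R.from_rotvec(o["orientation"]).as_matrix().round(3),o["width"],o["ft_force"],o["qpos"].round(2))
snap("wrist","w2")
E
```

```text
[[ 0.482  0.278  0.831]
 [ 0.14  -0.961  0.24 ]
 [ 0.865  0.001 -0.502]] 0.6712138984180911 [ 0.55139193  1.04214079 -0.77179686] [-1.03  0.06  2.11  1.24  1.08 -0.45]
```

View pics/w2.png

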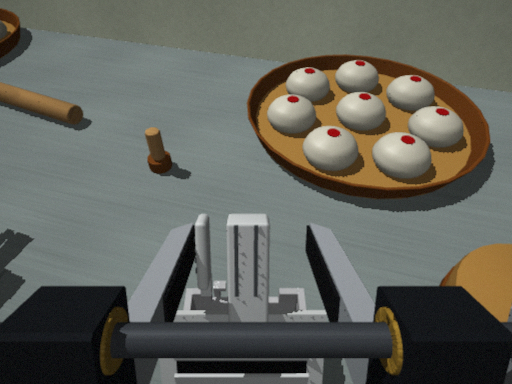

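The fingers are clear of the handle: tab at columns 197-211, tongue at 228-270, cover standing. I'll back straight out along the tool axis.

{"op": "servo_tool", "data": {"steps": [{"x": -0.0035, "y": 0, "z": 0.002, "rx": 0, "ry": 0, "rz": 0, "fingers": -0.9}, {"x": -0.0083, "y": -0.0024, "z": 0.005, "rx": 0, "ry": 0, "rz": 0, "fingers": -0.9}, {"x": -0.0083, "y": -0.0024, "z": 0.005, "rx": 0, "ry": 0, "rz": 0, "fingers": -0.9}, {"x": -0.0083, "y": -0.0024, "z": 0.005, "rx": 0, "ry": 0, "rz": 0, "fingers": -0.9}, {"x": -0.0083, "y": -0.0024, "z": 0.005, "rx": 0, "ry": 0, "rz": 0, "fingers": -0.9}, {"x": -0.0083, "y": -0.0024, "z": 0.005, "rx": 0, "ry": 0, "rz": 0, "fingers": -0.9}, {"x": -0.0083, "y": -0.0024, "z": 0.005, "rx": 0, "ry": 0, "rz": 0, "fingers": -0.9}, {"x": -0.0083, "y": -0.0024, "z": 0.005, "rx": 0, "ry": 0, "rz": 0, "fingers": -0.9}, {"x": -0.0083, "y": -0.0024, "z": 0.005, "rx": 0, "ry": 0, "rz": 0, "fingers": -0.9}, {"x": -0.0083, "y": -0.0024, "z": 0.005, "rx": 0, "ry": 0, "rz": 0, "fingers": -0.9}, {"x": 0, "y": 0, "z": 0, "rx": 0, "ry": 0, "rz": 0, "fingers": -0.9}, {"x": 0, "y": 0, "z": 0, "rx": 0, "ry": 0, "rz": 0, "fingers": -0.9}]}}

```text
time_s: 6.92
eef_pos: [0.4791, -0.2251, 0.2523]
orientation: [-2.58, -0.366, -1.489]
ft_force: [0.0, -0.3, -0.6]
width: 0.952
grasp_force: 0.0
```

```bash
python3 - <<'E'
from h import *
a=snap("wrist","w3");b=snap("scene","s3")
cv2.imwrite("pics/f.png",cv2.resize(np.hstack([a,b])[:,:,::-1],(800,300)))
E
```

```text
(no output)
```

View pics/f.png

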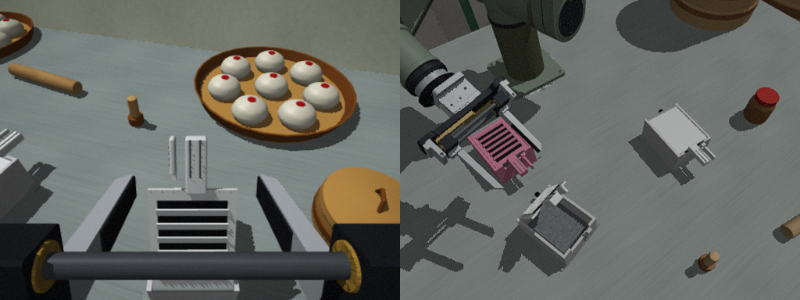

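The right half shows the louvred box open with its cover standing at (550, 215), and the plain box shut at (680, 135). In the left half, the tab at (172, 155) is sprung out from the tongue, and the gripper is clear.

```bash
python3 -c "
from station import manip
print(manip.sign_off())"
```

```text
the job is handed in; nothing more can be done
None
```

The job is handed in: the louvred cover stands about 60 degrees open with its tab released, the plain box is still shut, and the gripper is clear of everything (the sign-off returned no verdict).

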